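Pry up the stiff lid of a collet tin

ROBOT

A 7-joint arm with a two-finger parallel gripper is mounted at the origin on a cart in front of the work surface, level with it; the furniture and walls round the work are solid. World frame = base frame: x ahead of the robot, y to its left, z up, the work surface at z = 0. Lengths are in m, angles in rad, forces in N, time in s.
With the tool pointing down it reaches from about 0.4 to 0.85 m from the base axis. Payload 10.4 kg.
Tool frame: the origin (TCP) lies midway between the tips of the shut fingers; the grasp point (between the pads) lies 19 mm behind it; z points along the fingers, x is the direction in which the jaws open and shut, and the axes are right-handed (so a half turn about z gives the same grasp; the last joint's range is limited). The gripper opens to 85 mm and grips with 20 to 120 N. Pads are 22 mm wide; open, the fingers measure 114 mm over their backs; the gripper's body (76 mm by 85 mm) begins 54 mm behind the grasp point. The pads swing forward as they close: fully open they stand 13 mm farther back than shut.
Start: joints at [1.221, 0.332, -0.065, 1.46, 0.022, 1.35, -0.088], TCP at [0.201, -0.592, 0.231] pointing down, gripper open.
Joint ranges: [-2.6, 2.6], [-0.5, 2.12], [-1.47, 1.34], [0.16, 2.42], [-1.27, 4.41], [0.06, 2.06], [-2.6, 2.6]. Speed limits (rad/s): [2.22, 2.22, 2.79, 2.79, 3.14, 3.14, 3.14].

INTERFACE

Orientations are given as a unit quaternion [x, y, z, w].
In Python, from workcell import manip, cams gives the robot as it stands.
- The arm moves only by the tool move_arm, never from a script. Its argument "moves" is a list of rows, each a list of 7 numbers: the turn, a rotation vector about the tool's x, y, z in degrees, then the shift along the tool's x, y, z in m, then the finger opening in m, from 0 to 0.0854. A call has 1 to 10 rows; each row is the pose to reach, as a shift and turn from the pose commanded when the call began, along the tool's axes at that moment; what a row does not reach only later rows make up. A row lasts 1/10 s, in which the tool goes at most 50 mm and 8.59 degrees, less where a joint would pass 70% of its speed; a pose out of reach is approached as far as the arm can. A call with a gripper value outside its range is refused whole. The fingers move at their own pace and stop on an object; "grip_force" is the grip in N (left out, the last holds). Time passes only in rows, so rows that repeat a pose let the fingers close. It gives the time, the measured TCP pose, the force and the opening at its end, in the units of the state.
- manip.get_obs(): the state, without advancing time (a new reading comes with each control period).
- cams.camera(name): name is "scene" or "top" or "wrist"; returns the picture (480x640x3 uint8, red, green, blue); there is no depth.
- cams.camera_params(name): a dict with "fx", "fy", "cx", "cy" (pixels), "dist_coeffs" ([k1, k2, p1, p2, k3] as OpenCV has them; the pictures are not rectified), "xyz" and "rotation" of the camera in the world. Camera axes: x right, y up, looking along -z (the intrinsics and any distortion apply to the point x, -y, -z); pixel columns grow to the right and rows downward; lengths in m; the calibration is good to about 2 mm. A picture is of the moment at which its call begins: read the wrist's pose just before it. camera_params takes no time and is no camera call; for the wrist camera it gives the pose at the moment of the call.
- manip.hand_in(): hands the job in, once; it reports no verdict.
The state is a dict: "clock": time; "joint_pos": joint angles; "joint_velocities": joint speeds; "tau": joint torques, N m; "position": TCP position; "ee_rot": TCP orientation; "ft_force": force on the tool from outside, world axes, zero at the start; "torque": the same for the moment, N m; "grip_width": opening from 0.0 (shut) to 1.0 (fully open).
Only numpy, scipy, OpenCV 4.12 (cv2) and the standard library are available. Lean on these libraries where they do the work, as an engineer would, in place of code of your own. Each camera call takes 0.05 s, during which the arm holds its last target. There are 200 camera calls.

TASK

The stiff lid of the tin on the timber block has to be cracked open. Take the flat pry blade, slide its tip over the round steel bar of the rest and under the lip at the front of the lid, and press the handle down so that the blade, bearing on the bar, levers the lid up until the front lip stands 12 mm or more above where it was shut. Then draw the blade out and lay it back down on the worktop, lid left open. Keep the fingers off the tin.

Things in the scene. Friction and masses are not known exactly. Their poses are not given: they have to be found in the camera images.
- pry_blade: Loose 240 mm pry tool, 0.18 kg, tip pointing away from the robot: black handle 24 wide x 32 mm high, two rivets a side; flat steel blade 20 x 3 mm. Origin: centre of handle's underside; +x to the tip, z up. Handle x -55..55 mm, collar to 64, blade on to tip at x 185, level, z 14.5..17.5. Balances near x 25; grip across the handle. A wood-handled file and a spanner lie beside it, in any order.
- pry_rest: Steel pry rest fixed to the bench in front of the tin: foot plate and two uprights (inner faces at y -46 and 46 mm) carrying a level round bar, diameter 10 mm, along y: the fulcrum. Origin: on the worktop below the bar's middle; +x points to the tin, z up. Bar axis at x 0, z 83 mm, its top at z 88 mm.
- tin: Green lidded tin 115x174x54 mm, fixed on a 60 mm timber block. Origin: centre of its underside, 60 mm over the worktop; axes parallel to the rest's, which is at x -140, y 0. A flat bare steel lip juts from the lid's front: x -77..-55, y -35..35 mm, 2.5 thick; shut, its underside is at z 40, 12 mm over the bar's top. Below it is free; the tin's wall at x -53 stops a blade.
- tin_lid (a joint): Hinge of the tin's lid, along its rear top edge (x 55, z 50 mm in the tin's frame). 0 = shut; grows as the front rises, to 1.83 rad; 0.13 rad raises the lip about 16 mm. The hinge is stiff (about 0.25 N m; 3 N upward at the lip moves it), so the lid stays where it is left.

How it is judged:
On the way:
1. the lid is levered: it is raised while the blade, tilted handle down, bears on the bar of the rest (value of joint tin_lid above 0.03 rad and angle between pry_blade's own z axis and vertical above 0.1 rad and contact force between pry_blade and pry_rest above 0.3 N), for 0.1 s.
At the end, for the whole second after the job is handed in: The lid stands open by at least 0.085 rad (lip up some 10 mm), and the pry blade lies at rest on the worktop (its origin less than 30 mm above it), touching neither tin nor rest (value of joint tin_lid above 0.085 rad and height (world z) of pry_blade between -0.02 and 0.03 m and linear speed of pry_blade below 0.03 m/s and contact force between pry_blade and tin below 0.1 N and contact force between pry_blade and pry_rest below 0.1 N).
It fails at once if the fingers or the arm push on the tin (over 1 N) (contact force between any of the fingers, the arm and tin above 1 N).
It also fails if it takes over 64 s, if anything falls off the work surface, if the arm or the gripper's body presses on something with over 40 N, if the wrist force passes 120 N, or if a joint passes its speed limit or range.

## Working session

There is one attempt and no reset: what is moved stays moved. The work goes in short steps, Python scripts to look and compute and a tool call to move; the robot and the scene stay as the last step left them, time stands still between calls to the robot, and variables do not carry over. Pictures are saved under pics/ and viewed, about 8 in all and at most 12, crops included, and the job is handed in when it is done.

Besides the shell and the picture viewer there is one more tool, called after "Request:" as name(argument=value, ...), one argument or row to a line, values as JSON. move_arm: Moves the arm, as the interface text tells. Its arguments: {"type":"object","properties":{"moves":{"type":"array","items":{"type":"array","items":{"type":"number"}}},"grip_force":{"type":"number"}},"required":["moves"]}

```bash
mkdir -p pics; python3 - <<'E'
from workcell import manip, cams
import cv2,numpy as np
o=manip.get_obs();print({k:np.round(v,4).tolist() for k,v in o.items()})
for n in("scene","top"):
    im=cams.camera(n);cv2.imwrite(f"pics/{n}0.png",im[:,:,::-1]);print(n,cams.camera_params(n))
E
ls
```

```text
{'clock': 0.0, 'joint_pos': [1.2214, 0.3329, -0.0647, 1.4609, 0.0216, 1.3499, -0.0885], 'joint_velocities': [0.0017, -0.0004, -0.0004, 0.0, 0.0009, 0.0003, 0.0012], 'tau': [0.0, -62.5436, 0.0495, -39.1614, 0.0163, 0.0098, -0.0], 'position': [0.2005, -0.5916, 0.2305], 'ee_rot': [0.8127, -0.5827, -0.0006, -0.0004], 'ft_force': [-0.6704, 0.3633, -0.4766], 'torque': [-0.0333, 0.022, 0.005], 'grip_width': 1.0}
scene {'fx': 578.3711005330016, 'fy': 578.3711005330016, 'cx': 315.8563214235985, 'cy': 237.249414726441, 'dist_coeffs': array([-0.15134576,  0.        ,  0.        ,  0.        ,  0.        ]), 'xyz': array([-0.19242474,  0.95575863,  0.83065527]), 'rotation': array([-0.17142014,  0.46248387,  0.82254092, -0.28310818])}
top {'fx': 520.0197452385876, 'fy': 520.0197452385876, 'cx': 322.61788235640705, 'cy': 235.95028281898715, 'dist_coeffs': array([-0.0614253,  0.       ,  0.       ,  0.       ,  0.       ]), 'xyz': array([0.43195203, 0.02000918, 1.23737035]), 'rotation': array([ 0.05005987, -0.03889574, -0.70379947,  0.70756444])}
pics
```

View pics/top0.png

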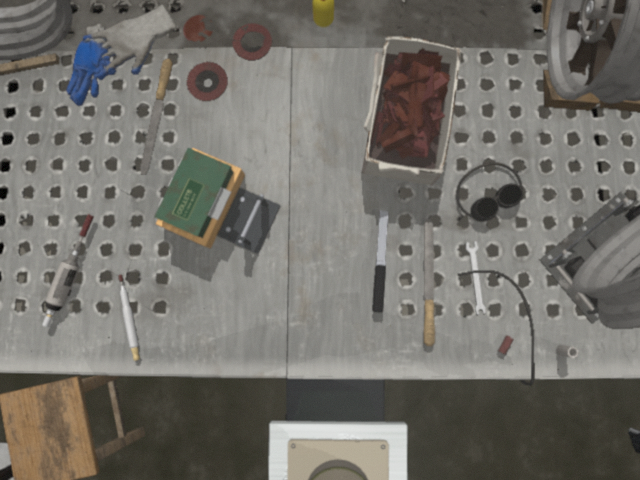

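View pics/scene0.png

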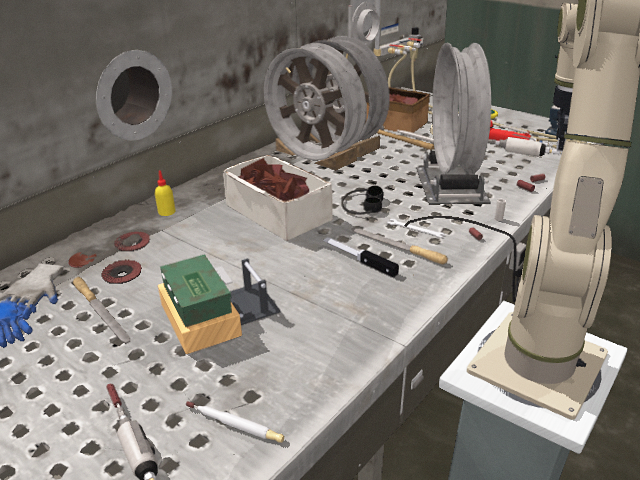

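Top view: the blade with the black handle is at (379,290) and its tip at (383,215). The file and spanner are at x≈430 and x≈477. The tin is at (200,195), and the rest's bar runs (262,200)–(246,235).

```bash
cat > h.py <<'E'
import numpy as np,cv2
from scipy.spatial.transform import Rotation as R
from workcell import manip,cams
def ray(n,uv,P=None):
    P=P or cams.camera_params(n)
    K=np.array([[P['fx'],0,P['cx']],[0,P['fy'],P['cy']],[0,0,1]])
    q=cv2.undistortPoints(np.array(uv,float).reshape(-1,1,2),K,P['dist_coeffs'])[:,0]
    d=np.c_[q[:,0],-q[:,1],-np.ones(len(q))]
    return np.array(P['xyz']),R.from_quat(P['rotation']).apply(d)
def onz(n,uv,z,P=None):
    o,d=ray(n,uv,P); return o+d*((z-o[2])/d[:,2])[:,None]
def proj(n,X,P=None):
    P=P or cams.camera_params(n)
    c=R.from_quat(P['rotation']).inv().apply(np.atleast_2d(X)-P['xyz'])*[1,-1,-1]
    K=np.array([[P['fx'],0,P['cx']],[0,P['fy'],P['cy']],[0,0,1]])
    return cv2.projectPoints(c,np.zeros(3),np.zeros(3),K,P['dist_coeffs'])[0][:,0]
def box(m):
    c,_=cv2.findContours(m.astype(np.uint8),cv2.RETR_EXTERNAL,cv2.CHAIN_APPROX_NONE)
    c=max(c,key=cv2.contourArea);return c,cv2.minAreaRect(c),cv2.boxPoints(cv2.minAreaRect(c))
def togo(pos,quat):
    "row (rotvec deg, shift) from current measured pose to the target"
    o=manip.get_obs();r=R.from_quat(o['ee_rot'])
    return np.round(np.r_[(r.inv()*R.from_quat(quat)).as_rotvec(degrees=True),r.inv().apply(np.array(pos)-o['position'])],4)
E
python3 - <<'E'
from h import *
im=cv2.imread('pics/top0.png');hsv=cv2.cvtColor(im,cv2.COLOR_BGR2HSV)
def sub(x0,y0,x1,y1,m):
    k=np.zeros(m.shape,bool);k[y0:y1,x0:x1]=1;return m&k
m=sub(365,255,395,325,hsv[:,:,2]<60);c,r,b=box(m);print('handle px',r)
print(onz('top',b,.032).round(4))
m=sub(370,205,395,264,hsv[:,:,2]>185);c,r,b=box(m);print('blade px',r);print(onz('top',b,.0175).round(4))
g=sub(140,140,260,260,(abs(hsv[:,:,0].astype(int)-75)<20)&(hsv[:,:,1]>80));c,r,b=box(g);print('tin',r);print(onz('top',b,.114).round(4))
B=sub(235,190,275,245,hsv[:,:,2]>120);
a=cv2.resize(im[140:280,140:280],None,fx=4,fy=4,interpolation=cv2.INTER_CUBIC)
s=cv2.imread('pics/scene0.png')
cv2.imwrite('pics/crop1.png',a)
E
```

```text
handle px ((378.5810852050781, 288.5745544433594), (9.21947956085205, 45.237369537353516), 3.9451863765716553)
[[ 0.4117 -0.0759  0.032 ]
 [ 0.5155 -0.0836  0.032 ]
 [ 0.5141 -0.1049  0.032 ]
 [ 0.4104 -0.097   0.032 ]]Traceback (most recent call last):
  File "<stdin>", line 7, in <module>
  File "h.py", line 19, in box
    c=max(c,key=cv2.contourArea);return c,cv2.minAreaRect(c),cv2.boxPoints(cv2.minAreaRect(c))
ValueError: max() iterable argument is empty
```

```bash
python3 - <<'E'
from h import *
im=cv2.imread('pics/top0.png');hsv=cv2.cvtColor(im,cv2.COLOR_BGR2HSV)
def sub(x0,y0,x1,y1,m):
    k=np.zeros(m.shape,bool);k[y0:y1,x0:x1]=1;return m&k
print(im[240,370:395].tolist())
g=sub(140,140,260,260,(abs(hsv[:,:,0].astype(int)-75)<20)&(hsv[:,:,1]>80));c,r,b=box(g);print('tin',r);print(onz('top',b,.114).round(4))
a=cv2.resize(im[140:280,140:280],None,fx=4,fy=4,interpolation=cv2.INTER_CUBIC)
cv2.imwrite('pics/crop1.png',a)
E
```

```text
[[127, 131, 132], [130, 133, 135], [128, 132, 133], [127, 132, 132], [128, 134, 133], [129, 133, 135], [122, 128, 129], [136, 139, 138], [174, 169, 166], [180, 176, 173], [178, 173, 173], [180, 175, 174], [182, 177, 175], [179, 175, 174], [177, 173, 172], [169, 166, 164], [141, 141, 142], [132, 137, 139], [131, 137, 138], [130, 135, 138], [129, 132, 135], [129, 135, 137], [126, 131, 134], [124, 131, 132], [127, 132, 135]]
tin ((190.25001525878906, 183.25001525878906), (0.7071067094802856, 1.4142134189605713), 45.0)
[[0.6905 0.3353 0.114 ]
 [0.6927 0.3331 0.114 ]
 [0.6916 0.3319 0.114 ]
 [0.6893 0.3341 0.114 ]]
```

View pics/crop1.png

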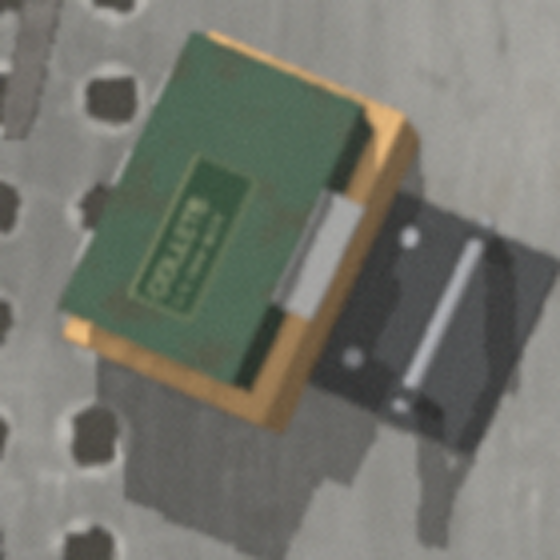

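The crop shows the bar running (475,243)–(410,384), and the lip's outer edge running (363,205)–(301,316).

```bash
python3 - <<'E'
from h import *
im=cv2.imread('pics/top0.png');hsv=cv2.cvtColor(im,cv2.COLOR_BGR2HSV)
f=lambda p:(np.array(p,float)+.5)/4-.5+140
b=onz('top',f([[478,240],[407,388]]),.088);l=onz('top',f([[363,205],[301,316]]),.1025)
t=onz('top',f([[197,34],[370,110],[243,384],[62,304]]),.114)
for n,q in(('bar',b),('lip',l),('tin',t)):print(n,q.round(4).tolist(),'mid',q.mean(0).round(4),'len',np.linalg.norm(q[1]-q[0]).round(4))
for q in(b,l):
    d=q[0]-q[1];print('yaw of +x (rest)',np.degrees(np.arctan2(d[1],d[0]))+90)
for e in(t[0]-t[1],t[3]-t[2]):print('tin x yaw',np.degrees(np.arctan2(e[1],e[0])),np.linalg.norm(e))
for e in(t[1]-t[2],t[0]-t[3]):print('tin y yaw',np.degrees(np.arctan2(e[1],e[0]))+90,np.linalg.norm(e))
# blade
m=np.zeros(im.shape[:2],bool);m[205:264,365:395]=1
m&=(im.min(2)>155);c,r,bb=box(m);print(r,onz('top',bb,.0175).round(4).tolist())
# cross-check with the scene
s=cv2.imread('pics/scene0.png')
print('scene proj handle',proj('scene',[[.463,-.090,.032]]),'bar ends',proj('scene',b),'lip',proj('scene',l))
x,y=150,220
cv2.imwrite('pics/crop2.png',cv2.resize(s[230:350,150:430],None,fx=2.8,fy=2.8,interpolation=cv2.INTER_CUBIC))
E
```

```text
bar [[0.6593, 0.1824, 0.088], [0.5751, 0.2204, 0.088]] mid [0.6172 0.2014 0.088 ] len 0.0924
lip [[0.6762, 0.2453, 0.1025], [0.6133, 0.2782, 0.1025]] mid [0.6448 0.2618 0.1025] len 0.071
tin [[0.7718, 0.3402, 0.114], [0.7277, 0.2408, 0.114], [0.5736, 0.3064, 0.114], [0.6178, 0.4094, 0.114]] mid [0.6728 0.3242 0.114 ] len 0.1087
yaw of +x (rest) 65.72754710288919
yaw of +x (rest) 62.46090025181176
tin x yaw 66.09879845511917 0.10868040768124751
tin x yaw 66.78377312365258 0.11212015540660063
tin y yaw 66.94881323371729 0.16748539177151253
tin y yaw 65.77734585384314 0.16880998926823002
((381.8004150390625, 239.49114990234375), (8.480517387390137, 47.39765167236328), 2.544804573059082) [[0.5229, -0.0871, 0.0175], [0.6355, -0.0929, 0.0175], [0.6347, -0.113, 0.0175], [0.5221, -0.107, 0.0175]]
scene proj handle [[377.94116599 258.21686835]] bar ends [[244.7455975  261.42506959]
 [259.67010456 281.38996594]] lip [[219.66019443 265.73679284]
 [228.44840473 281.99570382]]
```

View pics/crop2.png

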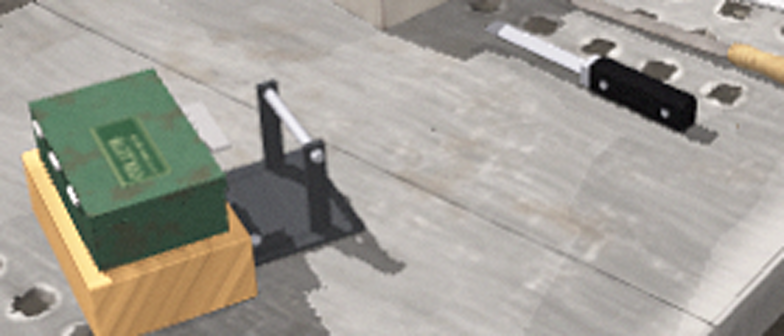

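The scene crop agrees with the projected bar and handle to within about 3 px. Rest yaw is about 66°, the bar's mid is at (0.617, 0.201), and the blade's origin is about (0.460, -0.090) at yaw -4.8°. Next I go above the blade.

Request:
move_arm(
  moves=[
    [0, 0, 23.5, -0.244, -0.188, 0, 0.0854],
    [0, 0, 23.5, -0.244, -0.188, 0, 0.0854],
    [0, 0, 23.5, -0.244, -0.188, 0, 0.0854],
    [0, 0, 23.5, -0.244, -0.188, 0, 0.0854],
    [0, 0, 23.5, -0.244, -0.188, 0, 0.0854],
    [0, 0, 23.5, -0.244, -0.188, 0, 0.0854],
    [0, 0, 23.5, -0.244, -0.188, 0, 0.0854],
    [0, 0, 23.5, -0.244, -0.188, 0, 0.0854],
  ],
)

```text
clock: 0.9
position: [0.3009, -0.2993, 0.2315]
ee_rot: [-0.678, 0.735, -0.0, -0.0]
ft_force: [-1.0, -1.1, -0.4]
grip_width: 0.998
```

```bash
python3 - <<'E'
from h import *
print(manip.get_obs()['joint_pos'].round(3) if hasattr(manip.get_obs()['joint_pos'],'round') else manip.get_obs()['joint_pos'])
a=np.radians(-94.8/2);q=[np.cos(a),np.sin(a),0,0]
print(togo([.47,-.09,.2],q))
E
```

```text
[ 0.942 -0.102 -0.248  1.94  -0.025  1.301 -0.949]
[-0.0055 -0.0437  0.1983 -0.2222 -0.1518  0.0313]
```

Request:
move_arm(
  moves=[
    [0, 0, 0, -0.222, -0.152, 0.03, 0.0854],
    [0, 0, 0, -0.222, -0.152, 0.03, 0.0854],
    [0, 0, 0, -0.222, -0.152, 0.03, 0.0854],
    [0, 0, 0, -0.222, -0.152, 0.03, 0.0854],
    [0, 0, 0, -0.222, -0.152, 0.03, 0.0854],
    [0, 0, 0, -0.222, -0.152, 0.03, 0.0854],
    [0, 0, 0, -0.222, -0.152, 0.03, 0.0854],
  ],
)

```text
clock: 1.6
position: [0.4717, -0.0905, 0.2005]
ee_rot: [-0.678, 0.735, 0.001, 0.0]
ft_force: [-0.7, -1.0, 0.3]
grip_width: 1.0
```

```bash
python3 - <<'E'
from h import *
P=cams.camera_params('wrist');im=cams.camera('wrist')[:,:,::-1].copy();cv2.imwrite('pics/w1.png',im)
import pickle;pickle.dump(P,open('w1.pkl','wb'));print(P['xyz'],manip.get_obs()['position'])
print(proj('wrist',[[.46,-.09,.032],[.6445,-.1055,.0175]],P))
E
```

```text
[ 0.54635036 -0.09669302  0.34388087] [ 0.47069727 -0.09251208  0.20063894]
[[310.81931166 224.97012825]
 [312.11988015 -29.63435769]]
```

View pics/w1.png

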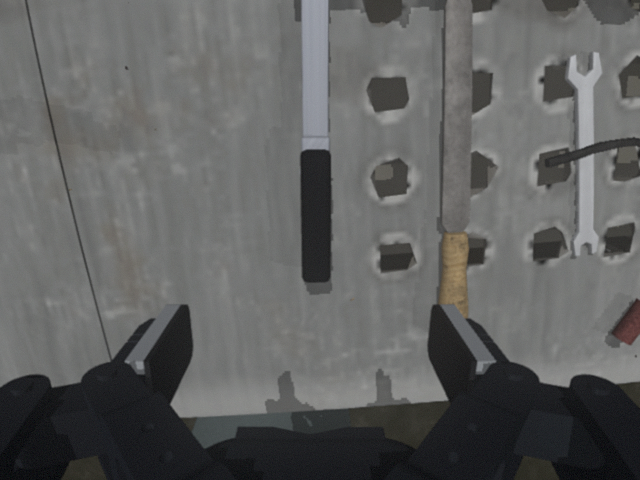

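The wrist view shows the handle from (302,150) to (331,282) with its centre line at about x=316, level with the image columns. The file is about 105 mm to the right, clear of the jaws.

```bash
python3 - <<'E'
from h import *
import pickle;P=pickle.load(open('w1.pkl','rb'))
im=cv2.imread('pics/w1.png');m=np.zeros(im.shape[:2],bool);m[140:286,290:345]=1
m&=im.max(2)<48
c,r,b=box(m);print(r);X=onz('wrist',b,.032,P);print(X.round(4).tolist(),X.mean(0).round(4))
s=onz('wrist',[[315,60]],.0175,P);print('blade mid row 60',s.round(4))
a=np.radians(-94.3/2);q=[np.cos(a),np.sin(a),0,0]
print(togo([X.mean(0)[0],X.mean(0)[1],.003],q),np.round(manip.get_obs()['joint_pos'],3))
E
```

```text
((315.5, 215.5), (131.0, 29.0), 90.0)
[[0.519, -0.0872, 0.032], [0.5173, -0.109, 0.032], [0.4108, -0.1021, 0.032], [0.4127, -0.0781, 0.032]] [ 0.4649 -0.0941  0.032 ]
blade mid row 60 [[ 0.5834 -0.1029  0.0175]]
[ 0.0634  0.0501 -0.4473  0.0022  0.0054  0.1976] [ 0.657  0.07  -0.574  1.847  0.039  1.237 -1.583]
```

Request:
move_arm(
  moves=[
    [0, 0, -0.4, 0.0015, -0.008, 0.05, 0.0854],
    [0, 0, -0.4, 0.0015, -0.008, 0.1, 0.0854],
    [0, 0, -0.4, 0.0015, -0.008, 0.15, 0.0854],
    [0, 0, -0.4, 0.0015, -0.008, 0.175, 0.0854],
    [0, 0, -0.4, 0.0015, -0.008, 0.19, 0.0854],
    [0, 0, -0.4, 0.0015, -0.008, 0.197, 0.0854],
    [0, 0, -0.4, 0.0015, -0.008, 0.197, 0.0854],
  ],
)

```text
clock: 2.35
position: [0.4783, -0.0951, 0.0045]
ee_rot: [-0.679, 0.734, -0.0, -0.0]
ft_force: [0.5, 0.0, 0.1]
grip_width: 1.003
```

Request:
move_arm(
  moves=[
    [0, 0, 0, 0, 0, 0, 0.0],
    [0, 0, 0, 0, 0, 0, 0.0],
    [0, 0, 0, 0, 0, 0, 0.0],
    [0, 0, 0, 0, 0, 0, 0.0],
    [0, 0, 0, 0, 0, 0, 0.0],
    [0, 0, 0, 0, 0, 0, 0.0],
    [0, 0, 0, 0, 0, 0, 0.0],
    [0, 0, 0, 0, 0, 0, 0.0],
    [0, 0, 0, 0, 0, 0, 0.0],
    [0, 0, 0, 0, 0, 0, 0.0],
  ],
  grip_force=100,
)

```text
clock: 3.35
position: [0.4787, -0.0942, 0.0051]
ee_rot: [-0.68, 0.734, -0.001, 0.0]
ft_force: [-1.9, 0.2, 8.0]
grip_width: 0.264
```

Request:
move_arm(
  moves=[
    [0, 0, 0, 0, 0, -0.03, 0.0],
    [0, 0, 0, 0, 0, -0.06, 0.0],
    [0, 0, -7, -0.01, -0.005, -0.08, 0.0],
    [0, 0, -14, -0.022, -0.01, -0.1, 0.0],
    [0, 0, -21, -0.034, -0.015, -0.1, 0.0],
    [0, 0, -28, -0.046, -0.02, -0.1, 0.0],
    [0, 0, -35, -0.058, -0.025, -0.1, 0.0],
    [0, 0, -42, -0.07, -0.03, -0.1, 0.0],
    [0, 0, -49, -0.082, -0.035, -0.1, 0.0],
    [0, 0, -56, -0.095, -0.04, -0.1, 0.0],
  ],
)

```text
clock: 4.35
position: [0.5253, -0.0021, 0.1042]
ee_rot: [0.945, -0.326, -0.0, 0.0]
ft_force: [0.6, 0.1, -2.3]
grip_width: 0.26
```

Request:
move_arm(
  moves=[
    [0, 0, -7, -0.003, -0.009, 0, 0.0],
    [0, 0, -14.4, -0.006, -0.0125, 0, 0.0],
    [0, 0, -14.4, -0.006, -0.0125, 0, 0.0],
    [0, 0, -14.4, -0.006, -0.0125, 0, 0.0],
  ],
)

```text
clock: 4.75
position: [0.5282, 0.0108, 0.1042]
ee_rot: [0.978, -0.21, -0.0, 0.0]
ft_force: [0.5, -0.4, -2.1]
grip_width: 0.264
```

```bash
python3 - <<'E'
from h import *
import pickle
o=manip.get_obs();print(o['position'],o['ee_rot'],np.round(o['joint_pos'],2))
P=cams.camera_params('wrist');im=cams.camera('wrist')[:,:,::-1].copy();cv2.imwrite('pics/w2.png',im);pickle.dump(P,open('w2.pkl','wb'))
b=np.array([.6172,.2014,.088]);u=np.array([.4067,.9135,0]);v=np.array([-.9135,.4067,0])
print(proj('wrist',[b+.046*v,b,b-.046*v, b+.063*u+.035*v+[0,0,.0145],b+.063*u-.035*v+[0,0,.0145]],P).round(1).tolist())
E
```

```text
[0.52816806 0.01079613 0.10417279] [ 9.77784930e-01 -2.09610571e-01 -1.59569038e-04  1.18806747e-04] [ 0.58  0.34 -0.8   1.83  0.27  1.09 -0.74]
[[177.5, -299.1], [316.8, -305.3], [455.5, -298.4], [230.5, -326.7], [398.8, -322.8]]
```

View pics/w2.png

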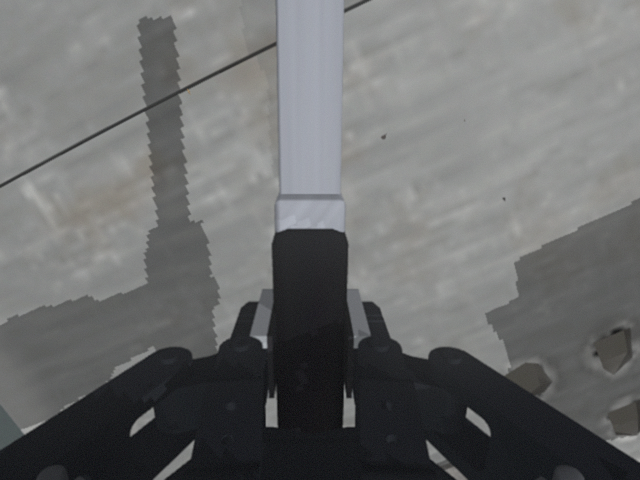

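The wrist view shows the blade held straight: edges at x=277–342, handle front at row ~232. The tip is out of this view, so I check it against the bar in the top and scene views.

```bash
python3 - <<'E'
from h import *
import pickle;P=pickle.load(open('w2.pkl','rb'))
o=manip.get_obs();r=R.from_quat(o['ee_rot'])
for uv,z in(([310,232],.1315),([310,100],.117),([313,20],.117)):
    X=onz('wrist',[uv],z,P)[0];print(uv,X.round(4),'tool',r.inv().apply(X-o['position']).round(4))
T=cams.camera('top')[:,:,::-1];S=cams.camera('scene')[:,:,::-1]
cv2.imwrite('pics/t2.png',T);cv2.imwrite('pics/s2.png',S)
tip=o['position']+r.apply([0,-.17,-.0115]);print('tip pred',tip, proj('top',tip),proj('scene',tip))
a=cv2.resize(T[170:310,180:320],None,fx=4,fy=4,interpolation=cv2.INTER_CUBIC)
s=cv2.resize(S[220:340,190:340],None,fx=4.667,fy=4.667,interpolation=cv2.INTER_CUBIC)
h=560;s=s[:560];w=np.hstack([a,cv2.resize(s,(700,560))])
cv2.imwrite('pics/c3.png',cv2.resize(w,None,fx=.63,fy=.63,interpolation=cv2.INTER_AREA))
E
```

```text
[310, 232] [0.5455 0.0468 0.1315] tool [ 0.0009 -0.0401 -0.0273]
[310, 100] [0.5609 0.0813 0.117 ] tool [ 0.0008 -0.0779 -0.0128]
[313, 20] [0.571  0.1016 0.117 ] tool [ 0.0017 -0.1006 -0.0128]
tip pred [0.59794244 0.16560941 0.11564099] [[264.4155465  224.77733951]] [[267.97145353 256.98250336]]
```

View pics/c3.png

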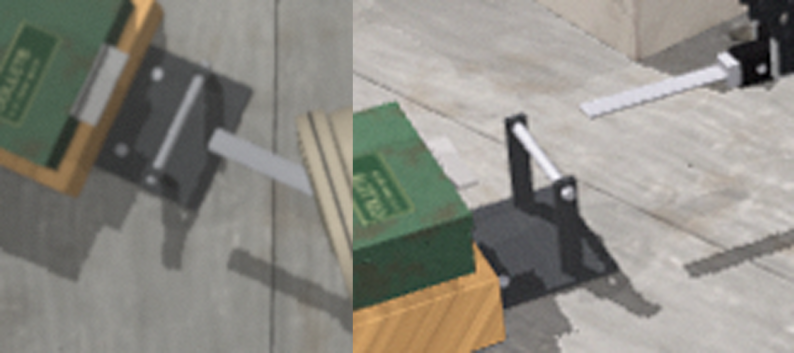

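Predicted and seen tip agree: top (264.4,224.8) against (264.9,226.3), scene (268,257) against (268.6,257.4). The tip is 40 mm short of the bar and about 3 mm off-centre. I lower it to the slot height and slide over the bar.

Request:
move_arm(
  moves=[
    [0, 0, 0, 0.002, 0, 0.011, 0],
    [0, 0, 0, 0.002, 0, 0.0215, 0],
    [0, 0, 0, 0.002, 0, 0.0215, 0],
    [0, 0, 0, 0.002, -0.03, 0.0215, 0],
    [0, 0, 0, 0.002, -0.06, 0.0215, 0],
    [0, 0, 0, 0.002, -0.085, 0.0215, 0],
    [0, 0, 0, 0.002, -0.085, 0.0215, 0],
    [0, 0, 0, 0.002, -0.085, 0.0215, 0],
  ],
)

```text
clock: 5.7
position: [0.5645, 0.0884, 0.0824]
ee_rot: [0.978, -0.207, -0.0, 0.0]
ft_force: [0.3, 0.1, -2.0]
grip_width: 0.265
```

```bash
python3 - <<'E'
from h import *
o=manip.get_obs();r=R.from_quat(o['ee_rot']);print(o['position'],o['ee_rot'],o['ft_force'],o['torque'])
T=cams.camera('top')[:,:,::-1];S=cams.camera('scene')[:,:,::-1];P=cams.camera_params('wrist');W=cams.camera('wrist')[:,:,::-1]
tip=o['position']+r.apply([0,-.17,-.0115]);d=tip-[.6172,.2014,0]
print('tip',tip,'rest x,y',d@[.4067,.9135,0],d@[-.9135,.4067,0],proj('top',tip),proj('scene',tip))
a=cv2.resize(T[170:270,180:290],(550,500),interpolation=cv2.INTER_CUBIC)
s=cv2.resize(S[230:320,190:300],(611,500),interpolation=cv2.INTER_CUBIC)
w=np.hstack([a,s]);cv2.imwrite('pics/c4.png',cv2.resize(w,None,fx=.68,fy=.68,interpolation=cv2.INTER_AREA));cv2.imwrite('pics/w4.png',W)
E
```

```text
[0.56450004 0.08843546 0.08239701] [ 9.78302609e-01 -2.07180741e-01 -3.82908171e-04  7.32598559e-06] [ 0.26446495  0.09370372 -1.96730752] [-0.05322079  0.03138623 -0.04671926]
tip [0.63342174 0.24383969 0.09386759] rest x,y 0.04536603737930215 0.002441659964907564 [[231.20617592 210.41925805]] [[233.57036627 274.98931604]]
```

View pics/c4.png

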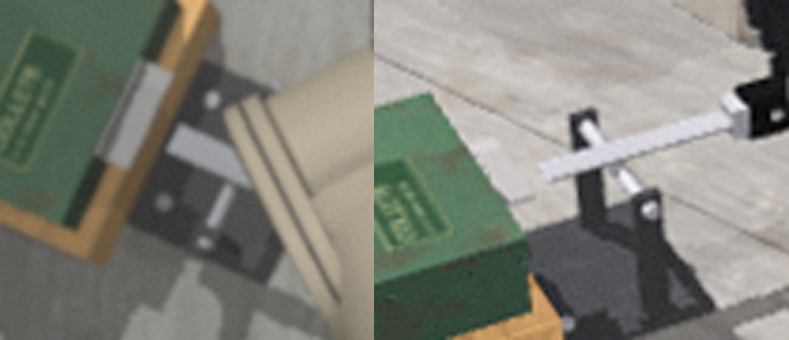

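The blade is over the bar and the tip is about 18–20 mm short of the lip (top crop (173,138) against lip edge (147,118)), with no contact force. I slide it under the lip.

Request:
move_arm(
  moves=[
    [0, 0, 0, 0, -0.013, 0, 0],
    [0, 0, 0, 0, -0.024, 0, 0],
    [0, 0, 0, 0, -0.024, 0, 0],
  ],
)

```text
clock: 6.15
position: [0.5749, 0.1124, 0.0831]
ee_rot: [0.978, -0.207, 0.0, -0.001]
ft_force: [-0.3, 1.6, -1.6]
grip_width: 0.26
```

Request:
move_arm(
  moves=[
    [0, 0, 0, 0, -0.005, 0, 0],
    [0, 0, 0, 0, -0.009, 0, 0],
    [0, 0, 0, 0, -0.009, 0, 0],
  ],
)

```text
clock: 6.45
position: [0.5782, 0.1188, 0.0828]
ee_rot: [0.978, -0.207, 0.0, -0.0]
ft_force: [0.2, 0.3, -1.5]
grip_width: 0.264
```

```bash
python3 - <<'E'
from h import *
o=manip.get_obs();r=R.from_quat(o['ee_rot']);print(o['position'],o['ft_force'],o['torque'])
T=cams.camera('top')[:,:,::-1];S=cams.camera('scene')[:,:,::-1]
tip=o['position']+r.apply([0,-.17,-.0115]);d=tip-[.6172,.2014,0];print('rest x,y',d@[.4067,.9135,0],d@[-.9135,.4067,0])
a=cv2.resize(T[170:270,180:290],(550,500),interpolation=cv2.INTER_CUBIC)
s=cv2.resize(S[230:320,190:300],(611,500),interpolation=cv2.INTER_CUBIC)
w=np.hstack([a,s]);cv2.imwrite('pics/c5.png',cv2.resize(w,None,fx=.68,fy=.68,interpolation=cv2.INTER_AREA))
E
```

```text
[0.57822082 0.11875549 0.08281907] [ 0.16367686  0.28789002 -1.50353846] [-0.06938856  0.0417686  -0.04591784]
rest x,y 0.07863848731048048 0.00216382093109033
```

View pics/c5.png

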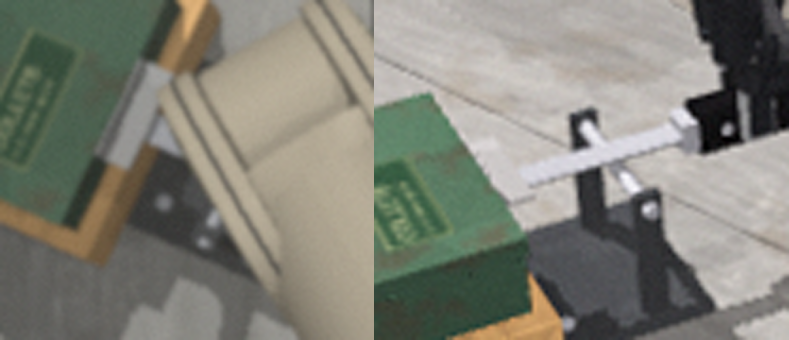

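The blade is under the lip, with no contact force and the tip about 79 mm past the bar. I start levering.

Request:
move_arm(
  moves=[
    [0, 0, 0, 0, 0, 0.0045, 0],
    [2.5, 0, 0, 0, -0.0006, 0.0085, 0],
    [5, 0, 0, 0, -0.0012, 0.0124, 0],
    [7.5, 0, 0, 0, -0.002, 0.0162, 0],
    [10, 0, 0, 0, -0.0031, 0.0201, 0],
    [10, 0, 0, 0, -0.0031, 0.0201, 0],
    [10, 0, 0, 0, -0.0031, 0.0201, 0],
  ],
)

```text
clock: 7.25
position: [0.5795, 0.1202, 0.0629]
ee_rot: [0.974, -0.207, 0.018, -0.084]
ft_force: [-2.5, -2.2, 2.7]
grip_width: 0.263
```

Request:
move_arm(
  moves=[
    [2.5, 0, 0, 0, -0.0011, 0.004, 0],
    [5, 0, 0, 0, -0.0022, 0.0079, 0],
    [7.5, 0, 0, 0, -0.0036, 0.0118, 0],
    [10, 0, 0, 0, -0.005, 0.0156, 0],
    [12, 0, 0, 0, -0.0065, 0.0187, 0],
    [12, 0, 0, 0, -0.0065, 0.0187, 0],
    [12, 0, 0, 0, -0.0065, 0.0187, 0],
    [12, 0, 0, 0, -0.0065, 0.0187, 0],
  ],
)

```text
clock: 8.05
position: [0.5832, 0.1278, 0.0452]
ee_rot: [0.96, -0.204, 0.039, -0.185]
ft_force: [-8.5, -10.3, 9.6]
grip_width: 0.265
```

```bash
python3 - <<'E'
from h import *
o=manip.get_obs();r=R.from_quat(o['ee_rot']);print(o['position'],o['ft_force'],o['torque'])
tip=o['position']+r.apply([0,-.17,-.013]);d=tip-[.6172,.2014,0];print('tip top',tip[2],'rest x,y',d@[.4067,.9135,0],d@[-.9135,.4067,0])
T=cams.camera('top')[:,:,::-1];S=cams.camera('scene')[:,:,::-1]
a=cv2.resize(T[170:270,180:290],(550,500),interpolation=cv2.INTER_CUBIC)
s=cv2.resize(S[230:320,190:300],(611,500),interpolation=cv2.INTER_CUBIC)
w=np.hstack([a,s]);cv2.imwrite('pics/c6.png',cv2.resize(w,None,fx=.68,fy=.68,interpolation=cv2.INTER_AREA))
E
```

```text
[0.58324066 0.1278368  0.04517413] [ -8.48557801 -10.25648939   9.59325382] [-0.65673038  0.81427443  0.39248163]
tip top 0.12036006120670595 rest x,y 0.07200320709977863 0.0010132062317211067
```

View pics/c6.png

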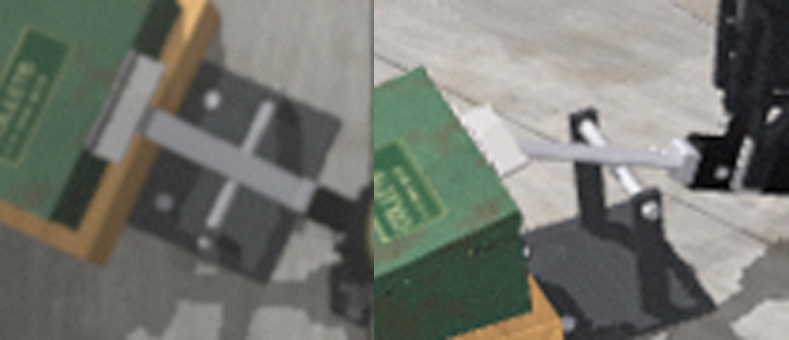

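The lid is up. In the scene the lip's corner moved from row ~266 to ~257, roughly 20 mm, which matches the tip top at z=0.120 m. The wrist felt about 16 N with the blade bearing on the bar. Now I ease the blade level and draw it out.

Request:
move_arm(
  moves=[
    [-5, 0, 0, 0, 0.002, -0.0095, 0],
    [-11, 0, 0, 0, 0.004, -0.021, 0],
    [-16, 0, 0, 0, 0.0035, -0.031, 0],
    [-22, 0, 0, 0, 0.0026, -0.0424, 0],
    [-22, 0, 0, 0, 0.0026, -0.0424, 0],
    [-22, 0, 0, 0, 0.0026, -0.0424, 0],
  ],
)

```text
clock: 8.75
position: [0.5757, 0.1139, 0.0831]
ee_rot: [0.978, -0.207, 0.0, -0.001]
ft_force: [-0.5, -0.4, -1.8]
grip_width: 0.264
```

Request:
move_arm(
  moves=[
    [0, 0, 0, 0, 0.01, 0, 0],
    [0, 0, 0, 0, 0.025, 0, 0],
    [0, 0, 0, 0, 0.045, 0, 0],
    [0, 0, 0, 0, 0.07, 0, 0],
    [0, 0, 0, 0, 0.1, 0, 0],
    [0, 0, 0, 0, 0.13, 0, 0],
    [0, 0, 0, 0, 0.16, 0, 0],
    [0, 0, 0, 0, 0.16, 0, 0],
  ],
)

```text
clock: 9.55
position: [0.5082, -0.0401, 0.0828]
ee_rot: [0.977, -0.212, -0.001, 0.002]
ft_force: [-0.4, -0.8, -1.8]
grip_width: 0.261
```

```bash
python3 - <<'E'
from h import *
import pickle
o=manip.get_obs();print(o['position'],o['ee_rot'],o['ft_force'],np.round(o['joint_pos'],2))
T=cams.camera('top')[:,:,::-1];S=cams.camera('scene')[:,:,::-1]
a=cv2.resize(T[150:320,180:400],(647,500),interpolation=cv2.INTER_CUBIC)
s=cv2.resize(S[220:320,190:320],(650,500),interpolation=cv2.INTER_CUBIC)
w=np.hstack([a,s]);cv2.imwrite('pics/c7.png',cv2.resize(w,None,fx=.61,fy=.61,interpolation=cv2.INTER_AREA))
# lip corners for lid angles (hinge at tin x55,z50 -> world z .110)
b=np.array([.6172,.2014,0]);u=np.array([.4067,.9135,0]);v=np.array([-.9135,.4067,0])
for q in(0,.085,.13,.16):
    dx,dz=-.132,-.0075
    X=.195+dx*np.cos(q)+dz*np.sin(q);Z=.110-dx*np.sin(q)+dz*np.cos(q)
    p=proj('scene',[b+X*u+k*.035*v+[0,0,Z] for k in(-1,1)]);print(q,Z.round(4),p.round(1).tolist(),'crop',(((p-[190,220])*5+2)*.61+[394,0]).round().tolist())
E
```

```text
[ 0.50816367 -0.04008021  0.08278351] [ 9.77272454e-01 -2.11980126e-01 -8.04399651e-04  1.52640570e-03] [-0.36176629 -0.82704888 -1.83739789] [ 0.67  0.32 -0.77  1.9   0.26  1.03 -0.64]
0 0.1025 [[220.3, 265.8], [230.9, 281.3]] crop [[488.0, 141.0], [520.0, 188.0]]
0.085 0.1137 [[219.8, 261.7], [230.4, 277.1]] crop [[486.0, 128.0], [519.0, 175.0]]
0.13 0.1197 [[219.4, 259.6], [230.0, 274.9]] crop [[485.0, 122.0], [517.0, 169.0]]
0.16 0.1236 [[219.1, 258.1], [229.7, 273.5]] crop [[484.0, 118.0], [516.0, 164.0]]
```

View pics/c7.png

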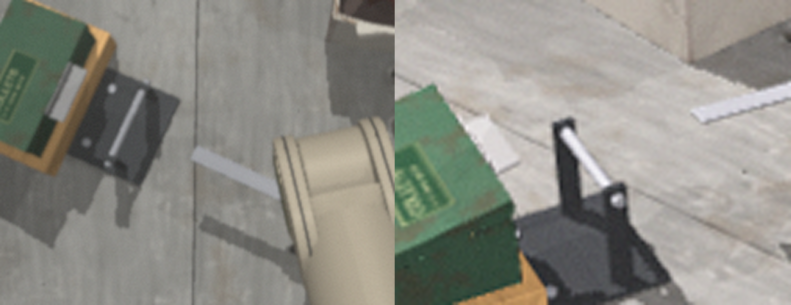

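The lid stays open: the lip's corners are at crop (491,115) and (521,161), above the 0.16 rad prediction of (484,118) and (516,164). The blade is clear of the rest, so I lay it down.

Request:
move_arm(
  moves=[
    [0, 0, 0, 0, 0.03, 0.02, 0],
    [0, 0, 0, 0, 0.03, 0.045, 0],
    [0, 0, 0, 0, 0.03, 0.065, 0],
    [0, 0, 0, 0, 0.03, 0.074, 0],
    [0, 0, 0, 0, 0.03, 0.077, 0],
    [0, 0, 0, 0, 0.03, 0.077, 0],
    [0, 0, 0, 0, 0.03, 0.077, 0],
  ],
)

```text
clock: 10.35
position: [0.4994, -0.0604, 0.0076]
ee_rot: [0.978, -0.207, 0.001, -0.0]
ft_force: [-0.6, -0.5, -2.2]
grip_width: 0.26
```

Request:
move_arm(
  moves=[
    [0, 0, 0, 0, 0, 0, 0.03],
    [0, 0, 0, 0, 0, 0, 0.05],
    [0, 0, 0, 0, 0, 0, 0.07],
    [0, 0, 0, 0, 0, 0, 0.0854],
    [0, 0, 0, 0, 0, 0, 0.0854],
    [0, 0, 0, 0, 0, 0, 0.0854],
    [0, 0, 0, 0, 0, -0.02, 0.0854],
    [0, 0, 0, 0, 0, -0.06, 0.0854],
    [0, 0, 0, 0, 0, -0.11, 0.0854],
    [0, 0, 0, 0, 0, -0.15, 0.0854],
  ],
)

```text
clock: 11.35
position: [0.4988, -0.0602, 0.1592]
ee_rot: [0.978, -0.207, 0.0, -0.0]
ft_force: [0.4, -0.9, 0.0]
grip_width: 0.995
```

```bash
python3 - <<'E'
from h import *
o=manip.get_obs();print(o['position'],o['ft_force'],o['grip_width'])
W=cams.camera('wrist')[:,:,::-1];S=cams.camera('scene')[:,:,::-1]
w=np.hstack([cv2.resize(W,(400,300)),cv2.resize(S[200:335,180:360],(400,300))]);cv2.imwrite('pics/c8.png',w)
E
```

```text
[ 0.4988491  -0.06020896  0.159165  ] [ 0.39280804 -0.87672889  0.00705293] 0.994663666496619
```

View pics/c8.png

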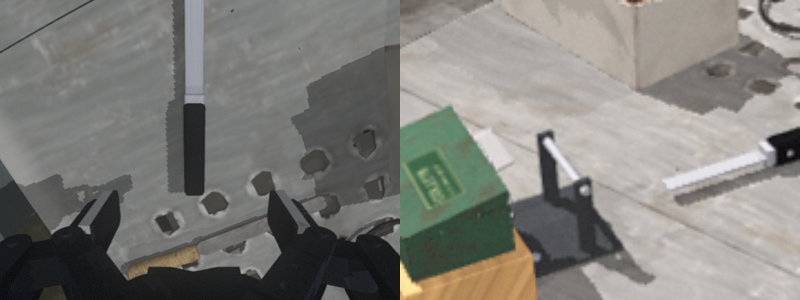

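The blade lies flat on the worktop (handle at (195,150) in the left half), clear of the rest. The lid is open and the gripper holds nothing, so I hand in.

```bash
python3 -c "
from workcell import manip
print(manip.hand_in())"
```

```text
the job is handed in; nothing more can be done
None
```

The lid was levered open, the blade is back on the worktop, and I handed the job in at about 11.5 s.

- **Levering:** I gripped the blade by its handle, slid it over the bar and under the lip, and tilted it handle-down by about 22°. The wrist force rose to about 16 N. The tip top read z = 0.120 m, some 20 mm above the shut lip's underside.
- **Lid:** After I drew the blade out, the scene view showed the lip corners slightly above where 0.16 rad would put them. That is well over the 0.085 rad needed.
- **Blade at the end:** The last pictures show it lying flat on the worktop, clear of the rest and tin. The gripper was open and lifted clear, with no load beyond sensor noise.
- **Not measured:** The joint angle and the contact force between blade and bar came from the pictures and wrist force. No check failed. The largest disagreement was 1.5 px, between the predicted and seen tip position in the top view.

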